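# Try the latches of four spare stop switches and scrap what does not hold

### The job

Try the four spare stop switches on the bench: press each red mushroom button fully down and let it go; a sound one stays down, so leave it latched, standing where it is. Once all the sound ones are latched, give a button that came back up a last full press to be sure, and if it comes up again put that switch into the blue scrap bin. Do not disturb the other things on the bench.

Things in the scene. Friction and masses are not known exactly. Their poses are not given: they have to be found in the camera images.
- switch_1: one of four like spare stop switches, loose, 0.3 kg: grey box 84 long (its x) x 56 wide (its y) x 46 mm high, black cable gland sticking out 17 mm at its +x end, red mushroom button (41 mm across) in mid-lid. Origin: centre of the box's underside, z up. Grip the box across its 56 mm width; button top 79.5 mm above the underside when up, 67.5 mm when down
- switch_2: one of four like spare stop switches, loose, 0.3 kg: grey box 84 long (its x) x 56 wide (its y) x 46 mm high, black cable gland sticking out 17 mm at its +x end, red mushroom button (41 mm across) in mid-lid. Origin: centre of the box's underside, z up. Grip the box across its 56 mm width; button top 79.5 mm above the underside when up, 67.5 mm when down
- switch_3: one of four like spare stop switches, loose, 0.3 kg: grey box 84 long (its x) x 56 wide (its y) x 46 mm high, black cable gland sticking out 17 mm at its +x end, red mushroom button (41 mm across) in mid-lid. Origin: centre of the box's underside, z up. Grip the box across its 56 mm width; button top 79.5 mm above the underside when up, 67.5 mm when down
- switch_4: one of four like spare stop switches, loose, 0.3 kg: grey box 84 long (its x) x 56 wide (its y) x 46 mm high, black cable gland sticking out 17 mm at its +x end, red mushroom button (41 mm across) in mid-lid. Origin: centre of the box's underside, z up. Grip the box across its 56 mm width; button top 79.5 mm above the underside when up, 67.5 mm when down
- button_1 (a joint): travel in m of switch_1's red button, pressed straight down: 0 = up (as at the start), 0.012 = fully down. A sound one resists with up to about 10 N, snaps over past half-way and stays at 0.012 until pulled up; one with a worn catch pushes back with 3 to 8 N and returns to 0 when let go. Which are sound is not known beforehand
- button_1_top (a point): centre of the top of the red button of switch_1: 79.5 mm above the underside of the box when up, 67.5 mm when down
- button_2 (a joint): travel in m of switch_2's red button, pressed straight down: 0 = up (as at the start), 0.012 = fully down. A sound one resists with up to about 10 N, snaps over past half-way and stays at 0.012 until pulled up; one with a worn catch pushes back with 3 to 8 N and returns to 0 when let go. Which are sound is not known beforehand
- button_2_top (a point): centre of the top of the red button of switch_2: 79.5 mm above the underside of the box when up, 67.5 mm when down
- button_3 (a joint): travel in m of switch_3's red button, pressed straight down: 0 = up (as at the start), 0.012 = fully down. A sound one resists with up to about 10 N, snaps over past half-way and stays at 0.012 until pulled up; one with a worn catch pushes back with 3 to 8 N and returns to 0 when let go. Which are sound is not known beforehand
- button_3_top (a point): centre of the top of the red button of switch_3: 79.5 mm above the underside of the box when up, 67.5 mm when down
- button_4 (a joint): travel in m of switch_4's red button, pressed straight down: 0 = up (as at the start), 0.012 = fully down. A sound one resists with up to about 10 N, snaps over past half-way and stays at 0.012 until pulled up; one with a worn catch pushes back with 3 to 8 N and returns to 0 when let go. Which are sound is not known beforehand
- button_4_top (a point): centre of the top of the red button of switch_4: 79.5 mm above the underside of the box when up, 67.5 mm when down
- scrap_bin: open blue plastic bin, fixed to the bench: 166 (its x) x 216 (its y) mm outside, rim 61 mm high, walls 4 mm, floor 4 mm thick, empty. Origin: centre of its underside
- combination_pliers: pliers with red handles, 73 x 173 x 21 mm, lying left of the switches; bystander. Origin: centre of the underside
- drill_battery: black drill battery pack, 68 x 105 x 60 mm, standing behind the switches; bystander. Origin: centre of the underside
- screw_tub: clear jar of screws with a red lid, 65 mm across, 86 mm high, behind on the right; bystander. Origin: centre of the underside
There are look-alikes about, which are no part of the job. What is shaped like the switch_1 but green is not meant.

How it is judged:
On the way, in this order (a step that is already met when the one before it is completed fails the run):
1. with the three sound buttons latched down, the doubtful one is pressed fully down too (value of joint each of button_1, button_2, button_3, button_4 above 0.0095 m), for 0.05 s.
2. the switch whose button came up again is in the scrap bin, the others are latched (((x of switch_1 in the frame of scrap_bin between -0.078 and 0.078 m and y of switch_1 in the frame of scrap_bin between -0.103 and 0.103 m and z of switch_1 in the frame of scrap_bin between -0.005 and 0.055 m and value of joint button_1 below 0.003 m and value of joint each of button_2, button_3, button_4 above 0.0095 m) or (x of switch_2 in the frame of scrap_bin between -0.078 and 0.078 m and y of switch_2 in the frame of scrap_bin between -0.103 and 0.103 m and z of switch_2 in the frame of scrap_bin between -0.005 and 0.055 m and value of joint button_2 below 0.003 m and value of joint each of button_1, button_3, button_4 above 0.0095 m) or (x of switch_3 in the frame of scrap_bin between -0.078 and 0.078 m and y of switch_3 in the frame of scrap_bin between -0.103 and 0.103 m and z of switch_3 in the frame of scrap_bin between -0.005 and 0.055 m and value of joint button_3 below 0.003 m and value of joint each of button_1, button_2, button_4 above 0.0095 m) or (x of switch_4 in the frame of scrap_bin between -0.078 and 0.078 m and y of switch_4 in the frame of scrap_bin between -0.103 and 0.103 m and z of switch_4 in the frame of scrap_bin between -0.005 and 0.055 m and value of joint button_4 below 0.003 m and value of joint each of button_1, button_2, button_3 above 0.0095 m))), for 0.2 s.
At the end, for the whole second after the job is handed in: The switch that does not latch is at rest in the bin, button up (centre of its underside within the walls, below the rim); the other three have their buttons latched down (9.5 of 12 mm or more) and stand upright (within 0.1 rad), less than 40 mm from where they stood (((x of switch_1 in the frame of scrap_bin between -0.078 and 0.078 m and y of switch_1 in the frame of scrap_bin between -0.103 and 0.103 m and z of switch_1 in the frame of scrap_bin between -0.005 and 0.055 m and value of joint button_1 below 0.003 m and value of joint each of button_2, button_3, button_4 above 0.0095 m and distance of each of switch_2, switch_3, switch_4 from where it was at the start of the episode below 0.04 m and angle between each of switch_2, switch_3, switch_4's own z axis and vertical below 0.1 rad and linear speed of switch_1 below 0.02 m/s and angular speed of switch_1 below 0.2 rad/s) or (x of switch_2 in the frame of scrap_bin between -0.078 and 0.078 m and y of switch_2 in the frame of scrap_bin between -0.103 and 0.103 m and z of switch_2 in the frame of scrap_bin between -0.005 and 0.055 m and value of joint button_2 below 0.003 m and value of joint each of button_1, button_3, button_4 above 0.0095 m and distance of each of switch_1, switch_3, switch_4 from where it was at the start of the episode below 0.04 m and angle between each of switch_1, switch_3, switch_4's own z axis and vertical below 0.1 rad and linear speed of switch_2 below 0.02 m/s and angular speed of switch_2 below 0.2 rad/s) or (x of switch_3 in the frame of scrap_bin between -0.078 and 0.078 m and y of switch_3 in the frame of scrap_bin between -0.103 and 0.103 m and z of switch_3 in the frame of scrap_bin between -0.005 and 0.055 m and value of joint button_3 below 0.003 m and value of joint each of button_1, button_2, button_4 above 0.0095 m and distance of each of switch_1, switch_2, switch_4 from where it was at the start of the episode below 0.04 m and angle between each of switch_1, switch_2, switch_4's own z axis and vertical below 0.1 rad and linear speed of switch_3 below 0.02 m/s and angular speed of switch_3 below 0.2 rad/s) or (x of switch_4 in the frame of scrap_bin between -0.078 and 0.078 m and y of switch_4 in the frame of scrap_bin between -0.103 and 0.103 m and z of switch_4 in the frame of scrap_bin between -0.005 and 0.055 m and value of joint button_4 below 0.003 m and value of joint each of button_1, button_2, button_3 above 0.0095 m and distance of each of switch_1, switch_2, switch_3 from where it was at the start of the episode below 0.04 m and angle between each of switch_1, switch_2, switch_3's own z axis and vertical below 0.1 rad and linear speed of switch_4 below 0.02 m/s and angular speed of switch_4 below 0.2 rad/s))); the robot touches nothing.
It fails at once if the combination pliers is moved by more than 30 mm (distance of combination_pliers from where it was at the start of the episode above 0.03 m).
It fails at once if the drill battery is moved by more than 30 mm (distance of drill_battery from where it was at the start of the episode above 0.03 m).
It fails at once if the screw tub is moved by more than 30 mm (distance of screw_tub from where it was at the start of the episode above 0.03 m).
It also fails if it takes over 67 s, if anything falls off the work surface, if the arm or the gripper's body presses on something with over 40 N, if the wrist force passes 120 N, or if a joint passes its speed limit or range.

### The arm

A 7-joint arm with a two-finger parallel gripper is mounted at the origin on a cart in front of the work surface, level with it; the furniture and walls round the work are solid. World frame = base frame: x ahead of the robot, y to its left, z up, the work surface at z = 0. Lengths are in m, angles in rad, forces in N, time in s.
With the tool pointing down it reaches from about 0.4 to 0.75 m from the base axis. Payload 19.5 kg.
Tool frame: the origin (TCP) lies on the front face of the gripper's body, between the roots of the fingers; the fingertips stand 73 mm ahead of it and the grasp point (between the pads) lies 54 mm ahead of it; z points along the fingers, y is the line along which they close (so a half turn about z gives the same grasp; the last joint's range is limited). The gripper opens to 85 mm and grips with 20 to 120 N. Pads are 22 mm wide; open, the fingers measure 114 mm over their backs; the gripper's body (76 mm by 85 mm) begins 54 mm behind the grasp point. The pads swing forward as they close: fully open they stand 13 mm farther back than shut.
Start: joints at [1.066, 0.707, -0.028, 1.485, 0.022, 0.951, -0.075], TCP at [0.257, -0.514, 0.304] pointing down, gripper open.
Joint ranges: [-2.71, 2.71], [-0.32, 2.16], [-1.57, 1.52], [0, 2.45], [-1.46, 4.6], [0, 2.02], [-2.83, 2.83]. Speed limits (rad/s): [1.89, 1.89, 2.57, 2.57, 3.01, 3.01, 3.01].

### API

Orientations are given as a unit quaternion [w, x, y, z].
In Python, from bench import monitor, viewer, arm gives the robot as it stands. The module is installed in compiled form; this text tells all that it offers.
- The arm moves only by the shell command python3 -m creep 'ROWS'. ROWS is a JSON object whose one key "rows" holds a list of rows, each a list of 3 entries, a list of its own where there are three numbers: the shift along the tool's x, y, z in cm, then the turn, a rotation vector about the tool's x, y, z in rad, then the opening, from 0 (shut) to 1 (fully open). A call has exactly 5 rows; each row is the pose to reach, as a shift and turn from the pose commanded when the call began, along the tool's axes at that moment; what a row does not reach only later rows make up. A row lasts 1/8 s, in which the tool goes at most 62.5 mm and 10.7 degrees, less where a joint would pass 70% of its speed; a pose out of reach is approached as far as the arm can. A call with a gripper value outside its range is refused whole. The fingers move at their own pace and stop on an object; the grip force is fixed at half the most. Time passes only in rows, so rows that repeat a pose let the fingers close, or fill a call up. It gives the time, the measured TCP pose, the force, the opening and the grip force at its end, in the units of the state.
- monitor.read_state(): the state, without advancing time (a new reading comes with each control period).
- viewer.camera(name): name is "scene" or "top" or "wrist"; returns a dict with "img" (384x512x3 uint8, red, green, blue), "z_map" (384x512 float32, m along the optical axis (not along the pixel's ray), 0 where there is no reading), "fx", "fy", "cx", "cy" (pixels), "camera_from_world" (4x4, takes a point from world to camera coordinates). Camera axes: x right, y up, looking along -z (the intrinsics and any distortion apply to the point x, -y, -z); pixel columns grow to the right and rows downward; lengths in m; the calibration is good to about 2 mm. A picture is of the moment at which its call begins.
- arm.finish_job(): hands the job in; it is judged then, once.
The state is a dict: "t": time; "joint_pos": joint angles; "joint_velocities": joint speeds; "effort": joint torques, N m; "eef_pos": TCP position; "eef_rot": TCP orientation; "force": force on the tool from outside, world axes, zero at the start; "ft_torque": the same for the moment, N m; "opening": finger opening in m; "gripper_force": force on a finger pad.
Only numpy, scipy, OpenCV 4.12 (cv2) and the standard library are available. Lean on these libraries where they do the work, as an engineer would, in place of code of your own. Each camera call takes 0.05 s, during which the arm holds its last target. There are 200 camera calls.

## Working session

There is one attempt and no reset: what is moved stays moved. The work goes in short steps, Python scripts to look and compute and a shell command to move; the robot and the scene stay as the last step left them, time stands still between calls to the robot, and variables do not carry over. Pictures are saved under pics/ and viewed, at most 10 in all, crops included, and the job is handed in when it is done.

```bash
mkdir -p pics; cat > h.py <<'E'
import numpy as np,cv2
from bench import monitor,viewer,arm
from scipy.spatial.transform import Rotation as R
def cam(n):
    c=viewer.camera(n); c['T']=np.linalg.inv(np.array(c['camera_from_world'])); return c
def world(c,u,v,z=None,d=None):
    r=np.array([(u-c['cx'])/c['fx'],-(v-c['cy'])/c['fy'],-1.]); T=c['T']
    w=T[:3,:3]@r; o=T[:3,3]
    s=(z-o[2])/w[2] if z is not None else d
    return o+s*w
def grid(c):
    v,u=np.mgrid[:384,:512]; d=c['z_map']
    p=np.stack([(u-c['cx'])/c['fx']*d,-(v-c['cy'])/c['fy']*d,-d],-1)
    return p@c['T'][:3,:3].T+c['T'][:3,3]
def save(c,n): cv2.imwrite('pics/'+n,c['img'][:,:,::-1])
def tool(p):
    "world target TCP -> shift in tool axes cm"
    s=monitor.read_state(); q=s['eef_rot']; r=R.from_quat([q[1],q[2],q[3],q[0]])
    return r.inv().apply(np.array(p)-s['eef_pos'])*100
E
python3 - <<'E'
from h import *
s=monitor.read_state(); print({k:np.round(v,3) for k,v in s.items()})
a=cam('top');b=cam('scene')
print(a['T'].round(3),a['fx'],a['cx'],a['cy'])
cv2.imwrite('pics/a.png',cv2.resize(a['img'][:,:,::-1],(800,600)))
save(b,'b.png')
g=grid(a)
hsv=cv2.cvtColor(a['img'],cv2.COLOR_RGB2HSV)
for nm,m in (('red',((hsv[...,0]<8)|(hsv[...,0]>172))&(hsv[...,1]>130)&(hsv[...,2]>60)),('blue',(abs(hsv[...,0].astype(int)-110)<14)&(hsv[...,1]>110)),('green',(abs(hsv[...,0].astype(int)-65)<20)&(hsv[...,1]>100))):
    n,l,st,ce=cv2.connectedComponentsWithStats(m.astype(np.uint8))
    for i in range(1,n):
        if st[i,4]>40: 
            P=g[l==i]; print(nm,st[i],ce[i].round(1),np.median(P,0).round(3),P.min(0).round(3),P.max(0).round(3))
E
```

```text
{'t': np.float64(0.0), 'joint_pos': array([ 1.066,  0.707, -0.028,  1.485,  0.022,  0.951, -0.075]), 'joint_velocities': array([ 0.   , -0.   , -0.001,  0.   ,  0.002, -0.   , -0.001]), 'effort': array([ 4.0000e-03, -8.8318e+01,  1.2350e+00, -2.3616e+01,  1.7000e-02,
        6.0000e-03,  0.0000e+00]), 'eef_pos': array([ 0.257, -0.514,  0.303]), 'eef_rot': array([-0.001,  0.973,  0.229, -0.   ]), 'force': array([ 0.501, -0.051, -0.177]), 'ft_torque': array([-0.004,  0.003,  0.016]), 'gripper_force': np.float64(0.0), 'opening': np.float64(0.085)}
[[ 0.019  0.989 -0.145  0.437]
 [-1.     0.021  0.015  0.195]
 [ 0.017  0.144  0.989  1.351]
 [ 0.     0.     0.     1.   ]] 399.13839681422945 257.128160449416 190.47383639925067
red [244  30  13  18 129] [251.6  37.1] [0.929 0.201 0.479] [0.898 0.191 0.429] [0.94  0.22  0.561]
red [ 18  92  20  18 296] [ 27.2 100.4] [0.905 0.936 0.086] [ 0.437  0.195 -0.065] [0.98  1.056 1.351]
red [176 129  40  12 153] [195.  134.5] [0.824 0.394 0.008] [ 0.803  0.325 -0.   ] [0.847 0.46  0.015]
red [329 146  19  19 289] [338.  155.3] [ 0.744 -0.084  0.087] 
[... 1076 characters left out ...]
] [117.6  44.9] [0.928 0.533 0.425] [0.919 0.522 0.379] [0.96  0.553 0.433]
blue [151  37  14  19 180] [158.   45.7] [0.926 0.432 0.429] [0.437 0.195 0.373] [0.96  0.464 1.351]
blue [203  37  11  22 191] [208.3  45.7] [0.921 0.306 0.45 ] [0.882 0.286 0.378] [0.96  0.324 0.555]
blue [367 116  52  20 364] [388.4 128.1] [ 0.847 -0.26   0.039] [ 0.437 -0.372  0.005] [0.897 0.195 1.351]
blue [ 352  215   74   59 3683] [388.7 244. ] [ 0.461 -0.269  0.006] [ 0.37  -0.373 -0.005] [0.553 0.195 1.351]
green [131  42  12  12  64] [137.6  48.3] [0.924 0.484 0.415] [0.918 0.477 0.392] [0.938 0.502 0.428]
green [102 236  33  23 309] [120.3 246.9] [0.435 0.608 0.045] [0.399 0.575 0.018] [0.471 0.671 0.073]
```

View pics/a.png

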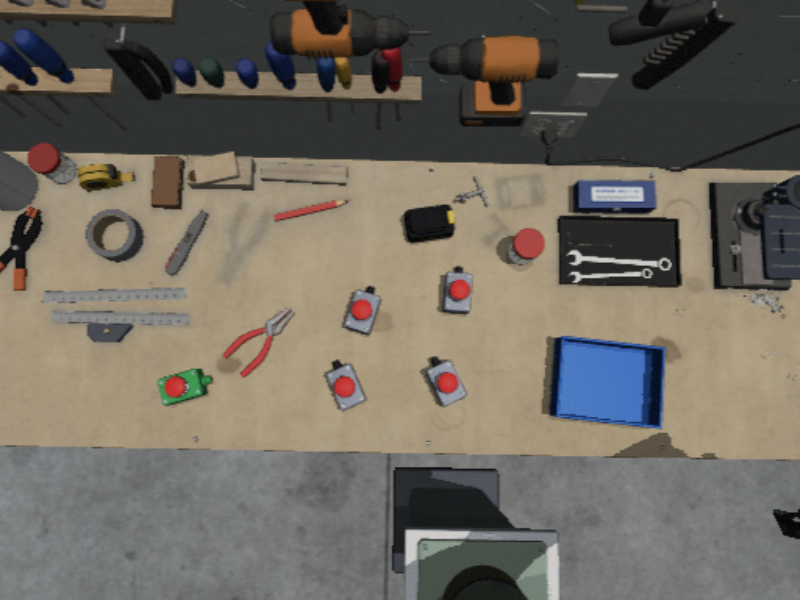

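View pics/b.png

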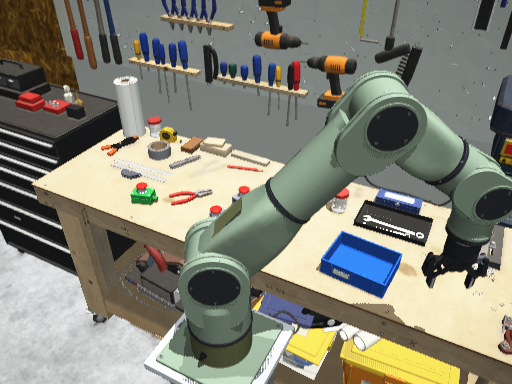

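The top view shows four grey switches with buttons at 800x600 pixels (362,310), (459,289), (345,387) and (447,382). It also shows the bin at (608,382), the green look-alike at (176,387), the pliers at (262,340), the battery at (430,223) and the tub at (527,243). The scene view shows the arm over the right side, beyond the bin.

```bash
cat > m.py <<'E'
from h import *
def switches(c):
    g=grid(c); hsv=cv2.cvtColor(c['img'],cv2.COLOR_RGB2HSV); ok=c['z_map']>0
    red=((hsv[...,0]<8)|(hsv[...,0]>172))&(hsv[...,1]>130)&(hsv[...,2]>60)
    n,l,st,ce=cv2.connectedComponentsWithStats(red.astype(np.uint8)); out=[]
    for i in range(1,n):
        if not 90<st[i,4]<200 or st[i,2]>16 or st[i,3]>16: continue
        p=world(c,*ce[i],z=.077)
        if not (.35<p[0]<.75 and -.05<p[1]<.4): continue
        zt=np.percentile(g[l==i][:,2],60)
        p=world(c,*ce[i],z=zt-.003)
        m=ok&(abs(g[...,2]-.046)<.012)&(np.hypot(g[...,0]-p[0],g[...,1]-p[1])<.06)&(hsv[...,2]>80)
        m|=(l==i)
        v,u=np.nonzero(m); w=np.array([world(c,a,b,z=.046)[:2] for a,b in zip(u,v)],np.float32)
        k=g[...,2]>.015; k&=(np.hypot(g[...,0]-p[0],g[...,1]-p[1])<.08)&(np.hypot(g[...,0]-p[0],g[...,1]-p[1])>.047)&ok
        gl=g[k].mean(0)[:2]-p[:2] if k.any() else [0,0]
        out.append((p.round(4),round(float(zt),4),cv2.minAreaRect(w),np.degrees(np.arctan2(gl[1],gl[0])).round(1)))
    return out
E
python3 - <<'E'
from m import *
c=cam('top')
for o in switches(c): print(o, tool([o[0][0],o[0][1],.2]).round(2))
g=grid(c)
m=(abs(g[...,2]-.061)<.006)&(g[...,0]<.6)&(g[...,1]<-.1)&(g[...,1]>-.42)&(g[...,0]>.3)
print(cv2.minAreaRect(g[m][:,:2].astype(np.float32)))
E
```

```text
(array([0.6447, 0.0576, 0.0751]), 0.0781, ((0.6448284387588501, 0.05631309002637863), (0.05606590211391449, 0.08204857259988785), 86.3927993774414), np.float64(-12.8)) [ 60.26 -33.85  10.38]
(array([0.5981, 0.2596, 0.075 ]), 0.078, ((0.5987362861633301, 0.25813060998916626), (0.05540907382965088, 0.08288528770208359), 73.10773468017578), np.float64(-19.8)) [ 65.11 -54.01  10.39]
(array([0.4524, 0.0813, 0.0757]), 0.0787, ((0.45226725935935974, 0.07934829592704773), (0.08324224501848221, 0.056059643626213074), 26.33595085144043), np.float64(17.3)) [ 44.11 -44.56  10.39]
(array([0.4403, 0.2902, 0.0753]), 0.0783, ((0.44031429290771484, 0.2882629930973053), (0.08334989845752716, 0.05577149987220764), 24.93272590637207), np.float64(15.3)) [ 52.36 -63.79  10.4 ]
((0.4605746865272522, -0.2600148320198059), (0.21977175772190094, 0.1688191294670105), 84.77645111083984)
```

```bash
python3 -m creep '{"rows":[[[44.1,-44.5,8],[0,0,0],0],[[44.1,-44.5,8],[0,0,0],0],[[44.1,-44.5,8],[0,0,0],0],[[44.1,-44.5,8],[0,0,0],0],[[44.1,-44.5,8],[0,0,0],0]]}'; python3 -c "
from h import *
print(tool([.4523,.0805,.165]).round(2),monitor.read_state()['joint_pos'].round(2))"
```

```text
t: 0.78
eef_pos: [0.3539, -0.2183, 0.2642]
eef_rot: [0.0, 0.973, 0.229, 0.0]
force: [2.1, -0.4, 0.2]
opening: 0.0004
gripper_force: 0.0
[ 22.13 -22.35   9.92] [ 0.46  0.56  0.03  2.08 -0.03  0.5  -0.6 ]
```

```bash
python3 -m creep '{"rows":[[[22.1,-22.3,9.9],[0,0,0],0],[[22.1,-22.3,9.9],[0,0,0],0],[[22.1,-22.3,9.9],[0,0,0],0],[[22.1,-22.3,9.9],[0,0,0],0],[[22.1,-22.3,9.9],[0,0,0],0]]}'; python3 -c "
from h import *
print(tool([.4523,.0805,.165]).round(2),monitor.read_state()['joint_pos'].round(2))"
```

```text
t: 1.4
eef_pos: [0.4473, 0.065, 0.1696]
eef_rot: [0.0, 0.973, 0.229, 0.0]
force: [2.2, -1.8, 0.5]
opening: -0.0003
gripper_force: 0.0
[ 1.14 -1.16  0.46] [-0.27  0.78  0.09  2.07 -0.23  0.3  -1.09]
```

```bash
python3 -m creep '{"rows":[[[0,0,0],[0,0,0],0],[[0,0,0],[0,0,0],0],[[0,0,0],[0,0,0],0],[[0,0,0],[0,0,0],0],[[0,0,0],[0,0,0],0]]}'; python3 - <<'E'
from h import *
print(tool([.4523,.0805,.165]).round(2))
c=cam('wrist'); cv2.imwrite('pics/w.png',c['img'][:,:,::-1])
E
```

```text
t: 2.02
eef_pos: [0.4469, 0.0626, 0.1705]
eef_rot: [-0.0, 0.973, 0.229, 0.0]
force: [-0.7, -0.2, 0.3]
opening: 0.0004
gripper_force: 0.0
[ 1.28 -1.36  0.55]
```

View pics/w.png

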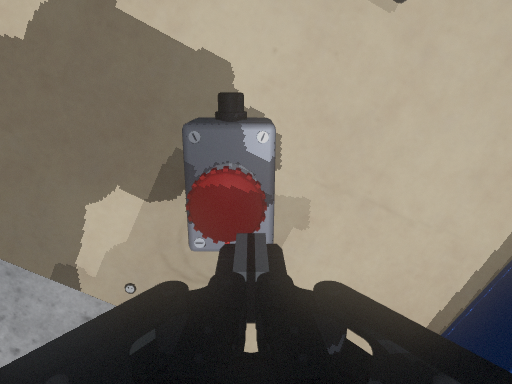

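The wrist view shows switch B (red button at (227,205), gland up) lined up with the tool axes. The closed fingertips at (250,250) are about 19 mm short of the button.

```bash
python3 -m creep '{"rows":[[[1.3,-1.4,0.5],[0,0,0],0],[[1.3,-1.4,1.6],[0,0,0],0],[[1.3,-1.4,2.4],[0,0,0],0],[[1.3,-1.4,3.1],[0,0,0],0],[[1.3,-1.4,3.1],[0,0,0],0]]}'
```

```text
t: 2.7
eef_pos: [0.4521, 0.0807, 0.1399]
eef_rot: [-0.0, 0.973, 0.229, 0.0]
force: [-3.2, 0.9, 25.8]
opening: 0.0
gripper_force: 12.6
```

```bash
python3 -m creep '{"rows":[[[0,0,-4],[0,0,0],0],[[8.2,-19.2,-4],[0,0,0],0],[[8.2,-19.2,-4],[0,0,0],0],[[8.2,-19.2,-4],[0,0,0],0],[[8.2,-19.2,-4],[0,0,0],0]]}'; python3 - <<'E'
from m import *
print(tool([.4403,.289,.1395]).round(2))
for o in switches(cam('top')): print(o)
E
```

```text
t: 3.32
eef_pos: [0.4388, 0.2928, 0.1788]
eef_rot: [-0.0, 0.973, 0.231, -0.0]
force: [0.9, -1.0, 0.3]
opening: -0.0002
gripper_force: 0.0
[-0.04  0.41  3.93]
(array([0.6445, 0.0575, 0.0752]), 0.0782, ((0.6448208689689636, 0.056193217635154724), (0.05582568049430847, 0.08204857259988785), 86.3927993774414), np.float64(-11.5))
(array([0.598 , 0.2595, 0.0756]), 0.0786, ((0.5987362861633301, 0.25813060998916626), (0.05540907382965088, 0.08288528770208359), 73.10773468017578), np.float64(-19.4))
(array([0.4524, 0.0811, 0.0636]), 0.0666, ((0.45233091711997986, 0.07937979698181152), (0.08338429778814316, 0.056059643626213074), 26.33595085144043), np.float64(17.6))
```

B latched. Next is A.

```bash
python3 -m creep '{"rows":[[[0,0,0],[0,0,0],0],[[0,0,1.5],[0,0,0],0],[[0,0,3],[0,0,0],0],[[0,0,4],[0,0,0],0],[[0,0,4],[0,0,0],0]]}'
```

```text
t: 4.0
eef_pos: [0.44, 0.289, 0.1399]
eef_rot: [-0.0, 0.973, 0.229, -0.0]
force: [-5.2, -4.3, 29.4]
opening: 0.0001
gripper_force: 14.4
```

```bash
python3 -m creep '{"rows":[[[0,0,-4],[0,0,0],0],[[12.8,9.7,-4],[0,0,0],0],[[12.8,9.7,-4],[0,0,0],0],[[12.8,9.7,-4],[0,0,0],0],[[12.8,9.7,-4],[0,0,0],0]]}'; python3 - <<'E'
from m import *
print(tool([.5984,.259,.1395]).round(2))
for o in switches(cam('top')): print(o[:3])
E
```

```text
t: 4.62
eef_pos: [0.5994, 0.2581, 0.1779]
eef_rot: [0.0, 0.974, 0.228, -0.0]
force: [-0.1, 0.6, -1.1]
opening: -0.0001
gripper_force: 0.0
[-0.05 -0.12  3.84]
(array([0.6445, 0.0576, 0.0756]), 0.0786, ((0.6448284387588501, 0.05631309002637863), (0.05606590211391449, 0.08204857259988785), 86.3927993774414))
(array([0.4524, 0.0811, 0.0638]), 0.0668, ((0.4525868594646454, 0.07927373051643372), (0.08327127993106842, 0.05550555884838104), 27.26968002319336))
```

```bash
python3 -m creep '{"rows":[[[0,0,0],[0,0,0],0],[[0,0,1.5],[0,0,0],0],[[0,0,3],[0,0,0],0],[[0,0,4],[0,0,0],0],[[0,0,4],[0,0,0],0]]}'
```

```text
t: 5.3
eef_pos: [0.5974, 0.2602, 0.14]
eef_rot: [-0.0, 0.973, 0.229, -0.0]
force: [-8.8, -0.9, 24.0]
opening: -0.0
gripper_force: 12.2
```

```bash
python3 -m creep '{"rows":[[[0,0,-4],[0,0,0],0],[[-4.85,20.2,-4],[0,0,0],0],[[-4.85,20.2,-4],[0,0,0],0],[[-4.85,20.2,-4],[0,0,0],0],[[-4.85,20.2,-4],[0,0,0],0]]}'; python3 - <<'E'
from m import *
print(tool([.6446,.057,.1395]).round(2))
for o in switches(cam('top')): print(o[:3])
E
```

```text
t: 5.92
eef_pos: [0.6449, 0.0533, 0.1788]
eef_rot: [0.001, 0.974, 0.227, -0.0]
force: [-0.7, 1.1, -0.4]
opening: 0.0003
gripper_force: 0.0
[ 0.14 -0.35  3.93]
(array([0.5983, 0.2597, 0.0629]), 0.0659, ((0.5989214181900024, 0.2586175203323364), (0.05436481535434723, 0.0828184112906456), 73.11421966552734))
(array([0.4403, 0.2899, 0.0627]), 0.0657, ((0.4409281313419342, 0.29040852189064026), (0.08044078201055527, 0.0523812361061573), 24.951480865478516))
```

A, B and C are latched, so D is left to try.

```bash
python3 -m creep '{"rows":[[[0,0,0],[0,0,0],0],[[0,0,1.5],[0,0,0],0],[[0,0,3],[0,0,0],0],[[0,0,4],[0,0,0],0],[[0,0,4],[0,0,0],0]]}'
```

```text
t: 6.6
eef_pos: [0.6444, 0.059, 0.14]
eef_rot: [-0.001, 0.973, 0.23, 0.0]
force: [-6.7, 5.5, 25.5]
opening: 0.0
gripper_force: 12.9
```

```bash
python3 -m creep '{"rows":[[[0,0,-5],[0,0,0],0],[[-10,8,-5],[0,0,0],0],[[-10,8,-5],[0,0,0],0],[[-10,8,-5],[0,0,0],0],[[-10,8,-5],[0,0,0],0]]}'; python3 - <<'E'
from m import *
print(tool([.6446,.057,.1395]).round(2))
for o in switches(cam('top')): print(o[:3])
E
```

```text
t: 7.22
eef_pos: [0.5908, -0.058, 0.1888]
eef_rot: [-0.0, 0.973, 0.229, -0.0]
force: [0.2, -0.2, -0.1]
opening: 0.0002
gripper_force: 0.0
[ 9.95 -7.88  4.94]
(array([0.6444, 0.0573, 0.0755]), 0.0785, ((0.6458505392074585, 0.05520107224583626), (0.054485730826854706, 0.07998393476009369), 87.17539978027344))
(array([0.5982, 0.2595, 0.0633]), 0.0663, ((0.5987362861633301, 0.25813060998916626), (0.05540907382965088, 0.08288528770208359), 73.10773468017578))
(array([0.4523, 0.0809, 0.0635]), 0.0665, ((0.4523213803768158, 0.07821739464998245), (0.08174417912960052, 0.05388517677783966), 27.15922737121582))
(array([0.4405, 0.2899, 0.0633]), 0.0663, ((0.44036367535591125, 0.2882859408855438), (0.0834588035941124, 0.05577149987220764), 24.932723999023438))
```

D came back up, so it gets the last full press.

```bash
python3 -m creep '{"rows":[[[10,-7.9,1],[0,0,0],0],[[10,-7.9,1],[0,0,0],0],[[10,-7.9,1],[0,0,0],0],[[10,-7.9,2.5],[0,0,0],0],[[10,-7.9,3.7],[0,0,0],0]]}'; python3 -m creep '{"rows":[[[0,0,1.3],[0,0,0],0],[[0,0,1.3],[0,0,0],0],[[0,0,1.3],[0,0,0],0],[[0,0,1.3],[0,0,0],0],[[0,0,1.3],[0,0,0],0]]}'
```

```text
t: 7.9
eef_pos: [0.6445, 0.0561, 0.151]
eef_rot: [0.0, 0.973, 0.229, -0.001]
force: [0.1, 0.1, 3.3]
opening: 0.0001
gripper_force: 2.0
t: 8.52
eef_pos: [0.6449, 0.0561, 0.14]
eef_rot: [-0.0, 0.973, 0.229, 0.0]
force: [-7.7, 0.0, 22.7]
opening: -0.0003
gripper_force: 11.4
```

```bash
python3 -m creep '{"rows":[[[0,0,-3],[0,0,0],0],[[0,0,-9],[0,0,0.18],0.5],[[0,0,-9],[0,0,0.36],1],[[0,0,-9],[0,0,0.52],1],[[0,0,-9],[0,0,0.52],1]]}'; cat > w.py <<'E'
from m import *
c=cam('wrist'); g=grid(c); hsv=cv2.cvtColor(c['img'],cv2.COLOR_RGB2HSV)
red=((hsv[...,0]<8)|(hsv[...,0]>172))&(hsv[...,1]>130)&(hsv[...,2]>60)&(c['z_map']>0)&(np.hypot(g[...,0]-.645,g[...,1]-.057)<.06)
print('red',red.sum(),np.median(g[red],0).round(4),np.percentile(g[red][:,2],90).round(4))
k=(abs(g[...,2]-.043)<.01)&(np.hypot(g[...,0]-.645,g[...,1]-.057)<.075)&(c['z_map']>0)&(hsv[...,2]>60)
print(cv2.minAreaRect(g[k][:,:2].astype(np.float32)))
print(tool([.6446,.057,.087]).round(2),monitor.read_state()['joint_pos'].round(2))
save(c,'w2.png')
E
python3 w.py
```

```text
t: 9.15
eef_pos: [0.6449, 0.0564, 0.2287]
eef_rot: [0.0, 1.0, -0.029, -0.0]
force: [0.8, 0.9, -0.4]
opening: 0.0724
gripper_force: 0.0
red 2520 [0.647  0.0567 0.0788] 0.0806
((0.6448484063148499, 0.05673588067293167), (0.056093696504831314, 0.0835925042629242), 86.49179077148438)
[-0.02 -0.06 14.17] [-0.29  0.94  0.37  1.29 -0.36  0.98 -1.48]
```

View pics/w2.png

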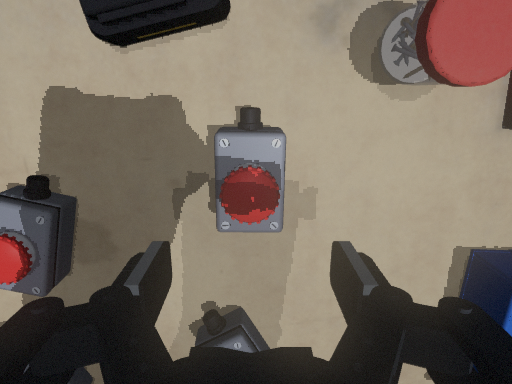

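The wrist view shows D with its button up again at (250,195), centred between the open fingers and squared to the tool. The battery and tub are clear of it. I'll descend and close.

```bash
python3 -m creep '{"rows":[[[0,-0.05,5],[0,0,0],1],[[0,-0.05,9],[0,0,0],1],[[0,-0.05,12],[0,0,0],1],[[0,-0.05,14.1],[0,0,0],1],[[0,-0.05,14.1],[0,0,0],1]]}';python3 -m creep '{"rows":[[[0,0,0],[0,0,0],0],[[0,0,0],[0,0,0],0],[[0,0,0],[0,0,0],0],[[0,0,0],[0,0,0],0],[[0,0,0],[0,0,0],0]]}'
```

```text
t: 9.82
eef_pos: [0.6446, 0.0571, 0.0873]
eef_rot: [0.0, 1.0, -0.028, -0.001]
force: [0.1, -1.1, 0.2]
opening: 0.0852
gripper_force: 0.0
t: 10.45
eef_pos: [0.6455, 0.0573, 0.0898]
eef_rot: [-0.0, 1.0, -0.028, 0.001]
force: [-1.8, -0.1, 8.4]
opening: 0.0548
gripper_force: 64.7
```

```bash
python3 -m creep '{"rows":[[[0,0,-4],[0,0,0],0],[[0,0,-9],[0,0,0],0],[[-3,5,-12],[0,0,0],0],[[-5.5,10,-12],[0,0,0],0],[[-8,15,-12],[0,0,0],0]]}'; python3 - <<'E'
from h import *
s=monitor.read_state();print(s['opening'],s['gripper_force'],tool([.453,-.26,.21]).round(2))
E
```

```text
t: 11.08
eef_pos: [0.5556, -0.0892, 0.2095]
eef_rot: [0.0, 1.0, -0.028, 0.001]
force: [0.5, -0.8, -4.2]
opening: 0.0555
gripper_force: 65.9
0.05548146275957509 65.9479795396328 [-9.27 17.63 -0.06]
```

```bash
python3 -m creep '{"rows":[[[-2.5,5,0],[0,0,0],0],[[-5,10,0],[0,0,0],0],[[-7.5,14,0],[0,0,0],0],[[-9.2,17.5,0],[0,0,0],0],[[-9.2,17.5,0],[0,0,0],0]]}'; python3 - <<'E'
from h import *
s=monitor.read_state();print(s['opening'],tool([.453,-.26,.0945]).round(2))
cv2.imwrite('pics/c.png',cv2.resize(cam('top')['img'][100:300,190:450,::-1],(780,600)))
E
```

```text
t: 11.7
eef_pos: [0.4532, -0.26, 0.2091]
eef_rot: [0.001, 1.0, -0.031, 0.0]
force: [0.5, -0.5, -4.1]
opening: 0.0554
gripper_force: 65.9
0.0553646254707065 [-3.000e-02 -1.000e-02  1.146e+01]
```

View pics/c.png

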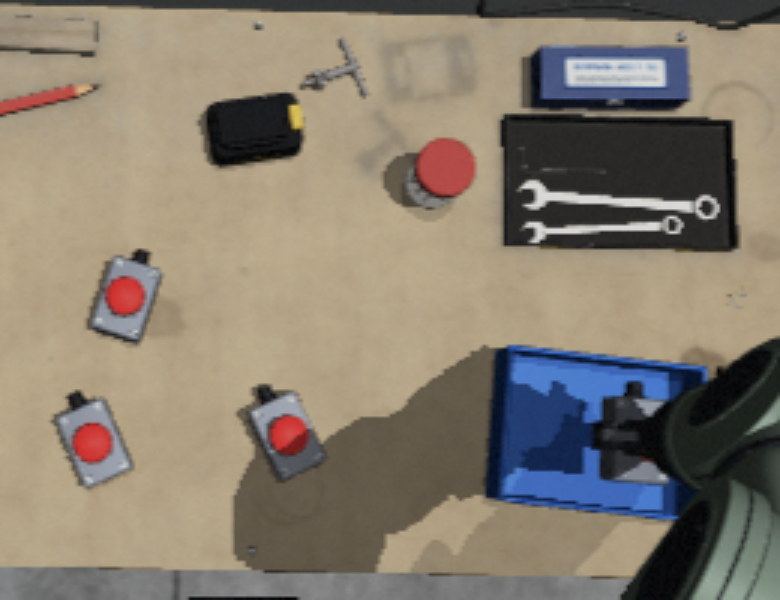

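D hangs over the bin with its gland towards the back, at (635,435) in the crop. The other three switches and the bystanders are in place. I'll lower it, then release.

```bash
python3 -m creep '{"rows":[[[0,0,4],[0,0,0],0],[[0,0,7],[0,0,0],0],[[0,0,9.5],[0,0,0],0],[[0,0,11],[0,0,0],0],[[0,0,11.3],[0,0,0],0]]}'; python3 -m creep '{"rows":[[[0,0,0.1],[0,0,0],0],[[0,0,0.1],[0,0,0],0.9],[[0,0,0.1],[0,0,0],0.9],[[0,0,0.1],[0,0,0],0.9],[[0,0,0.1],[0,0,0],0.9]]}'
```

```text
t: 12.38
eef_pos: [0.4549, -0.2569, 0.0951]
eef_rot: [-0.0, 1.0, -0.028, -0.0]
force: [0.7, -0.7, -3.2]
opening: 0.0546
gripper_force: 65.8
t: 13.0
eef_pos: [0.4548, -0.2573, 0.0944]
eef_rot: [0.0, 1.0, -0.029, 0.0]
force: [-0.4, 0.2, -0.4]
opening: 0.0768
gripper_force: 0.0
```

Released. Now up and away to the right, then a last look.

```bash
python3 -m creep '{"rows":[[[0,0,-5],[0,0,0],0.9],[[0,0,-10],[0,0,0],0.9],[[0,0,-16],[0,0,0],0.9],[[-4,6,-18],[0,0,0],0.9],[[-8,12,-20],[0,0,0],0.9]]}'; python3 -m creep '{"rows":[[[-4,6,0],[0,0,0],0.9],[[-8,12,0],[0,0,0],0.9],[[-8,12,0],[0,0,0],0.9],[[-8,12,0],[0,0,0],0.9],[[-8,12,0],[0,0,0],0.9]]}'; python3 - <<'E'
from m import *
c=cam('top')
for o in switches(c): print(o[:3])
g=grid(c); hsv=cv2.cvtColor(c['img'],cv2.COLOR_RGB2HSV)
red=((hsv[...,0]<8)|(hsv[...,0]>172))&(hsv[...,1]>130)&(hsv[...,2]>60)&(np.hypot(g[...,0]-.46,g[...,1]+.26)<.1)
print(red.sum(),np.median(g[red],0))
cv2.imwrite('pics/d.png',cv2.resize(c['img'][100:300,190:450,::-1],(780,600)))
E
```

```text
t: 13.62
eef_pos: [0.3815, -0.3544, 0.2888]
eef_rot: [0.0, 1.0, -0.028, 0.0]
force: [0.7, -1.1, 0.8]
opening: 0.077
gripper_force: 0.0
t: 14.25
eef_pos: [0.2968, -0.4677, 0.2877]
eef_rot: [-0.0, 1.0, -0.028, 0.0]
force: [0.1, 0.4, 0.3]
opening: 0.0771
gripper_force: 0.0
(array([0.5983, 0.2595, 0.0631]), 0.0661, ((0.5987362861633301, 0.25813063979148865), (0.05540907755494118, 0.08288529515266418), 73.10772705078125))
(array([0.4524, 0.0811, 0.0634]), 0.0664, ((0.45226725935935974, 0.07934829592704773), (0.08324224501848221, 0.056059643626213074), 26.33595085144043))
(array([0.4405, 0.2899, 0.0631]), 0.0661, ((0.44031429290771484, 0.2882629930973053), (0.08334989845752716, 0.05577149987220764), 24.93272590637207))
137 [ 0.45420283 -0.2547759   0.08177244]
```

View pics/d.png

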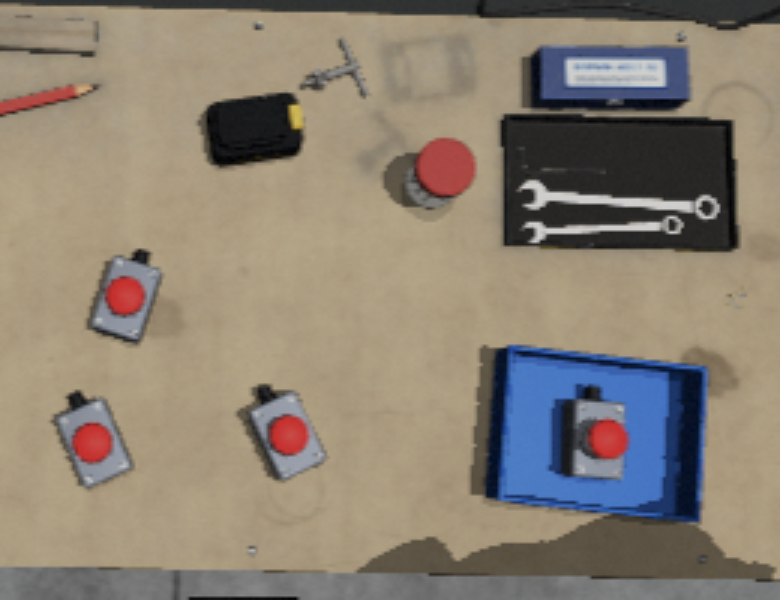

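The worn switch stands in the bin with its button up at (608,440). The other three are latched and in place, at (125,296), (92,442) and (289,436).

```bash
python3 -c "
from bench import arm
print(arm.finish_job())"
```

```text
the job is handed in; nothing more can be done
None
```

I handed the job in at about 14 s: three switches stayed latched where they stood, and the fourth came back up after both full presses, so it is in the blue scrap bin with its button up; no verdict was returned.

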